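# Unstack the desk pile into its fitted trays

### The job

Take the little pile on the desk apart from the top down, one piece at a time, and put each piece away in the wooden tray made to its size (the smallest piece in the smallest tray, and so on up to the card case in the largest) before you take the next. Lay each one the right way up, flat on the tray's floor, in the middle and lengthways, and leave the ink bottle standing where it is.

Things in the scene. Friction and masses are not known exactly. Their poses are not given: they have to be found in the camera images.
- sharpener: Small brass wedge sharpener with a steel blade on top, 16 x 26 mm and 11 mm high (to the blade's screw 13). Top of the pile. Origin at the centre of its underside; x across (16 mm), y along (26 mm), z up.
- eraser: Eraser in a card sleeve, 22 x 46 mm and 13 mm high. Second of the pile from the top, under the sharpener. Origin at the centre of its underside; x across (22 mm), y along (46 mm), z up.
- match_box: Match box, 36 x 53 mm and 14 mm high. Third of the pile from the top, under the eraser. Origin at the centre of its underside; x across (36 mm), y along (53 mm), z up.
- card_case: Flat brown leather card case, 55 x 95 mm and 14 mm high. Bottom of the pile, lying on the desk; the pile is not quite straight, each piece is turned and shifted a little on the one below. Origin at the centre of its underside; x across (55 mm), y along (95 mm), z up.
- tray_a: Fixed shallow open tray of pale wood with a grey cloth floor, the smallest of four alike but for size, for the sharpener: inside 36 x 46 mm, which is 10 mm roomier on every side than its piece. Short side along its x, long side along its y. Walls 5 mm thick, rim 9 mm and floor 3 mm above the desk. Origin at its centre, at desk height; z up.
- tray_b: Fixed shallow open tray of pale wood with a grey cloth floor, the second smallest of four alike but for size, for the eraser: inside 42 x 66 mm, which is 10 mm roomier on every side than its piece. Short side along its x, long side along its y. Walls 5 mm thick, rim 9 mm and floor 3 mm above the desk. Origin at its centre, at desk height; z up.
- tray_c: Fixed shallow open tray of pale wood with a grey cloth floor, the second largest of four alike but for size, for the match box: inside 56 x 73 mm, which is 10 mm roomier on every side than its piece. Short side along its x, long side along its y. Walls 5 mm thick, rim 9 mm and floor 3 mm above the desk. Origin at its centre, at desk height; z up.
- tray_d: Fixed shallow open tray of pale wood with a grey cloth floor, the largest of four alike but for size, for the card case: inside 75 x 115 mm, which is 10 mm roomier on every side than its piece. Short side along its x, long side along its y. Walls 5 mm thick, rim 9 mm and floor 3 mm above the desk. Origin at its centre, at desk height; z up.
- ink_bottle: Square glass ink bottle with a black screw cap, 46 x 46 mm and 60 mm high, standing loose on the desk; a bystander. Origin at the centre of its underside, z up.
There are look-alikes about, which are no part of the job. Leave any orange look-alike of the tray_b alone.

How it is judged:
On the way, in this order (a step that is already met when the one before it is completed fails the run):
1. the sharpener lies flat in the smallest tray (x of sharpener in the frame of tray_a between -0.012 and 0.012 m and y of sharpener in the frame of tray_a between -0.012 and 0.012 m and z of sharpener in the frame of tray_a below 0.006 m and angle between sharpener's own z axis and vertical below 0.12 rad and angle between the y axis of sharpener and the y axis of tray_a, either way round below 0.3 rad and linear speed of sharpener below 0.03 m/s), for 0.2 s.
2. the eraser lies flat in the second smallest tray (x of eraser in the frame of tray_b between -0.012 and 0.012 m and y of eraser in the frame of tray_b between -0.012 and 0.012 m and z of eraser in the frame of tray_b below 0.006 m and angle between eraser's own z axis and vertical below 0.12 rad and angle between the y axis of eraser and the y axis of tray_b, either way round below 0.3 rad and linear speed of eraser below 0.03 m/s), for 0.2 s.
3. the match box lies flat in the second largest tray (x of match_box in the frame of tray_c between -0.012 and 0.012 m and y of match_box in the frame of tray_c between -0.012 and 0.012 m and z of match_box in the frame of tray_c below 0.006 m and angle between match_box's own z axis and vertical below 0.12 rad and angle between the y axis of match_box and the y axis of tray_c, either way round below 0.3 rad and linear speed of match_box below 0.03 m/s), for 0.2 s.
4. the card case lies flat in the largest tray (x of card_case in the frame of tray_d between -0.012 and 0.012 m and y of card_case in the frame of tray_d between -0.012 and 0.012 m and z of card_case in the frame of tray_d below 0.006 m and angle between card_case's own z axis and vertical below 0.12 rad and angle between the y axis of card_case and the y axis of tray_d, either way round below 0.3 rad and linear speed of card_case below 0.03 m/s), for 0.2 s.
At the end, for the whole second after the job is handed in: Each of the four pieces lies at rest, right way up and flat on the floor of the tray of its size: centre within 12 mm of the tray's along each side, tilt under 0.12 rad, long side within 0.3 rad of the tray's (either way round); the ink bottle stands upright (all of step 1 and all of step 2 and all of step 3 and all of step 4 and angle between ink_bottle's own z axis and vertical below 0.2 rad); the robot touches nothing.
It fails at once if the ink bottle is pushed more than 20 mm or tipped over (distance of ink_bottle from where it was at the start of the episode above 0.02 m or angle between ink_bottle's own z axis and vertical above 0.5 rad).
It also fails if it takes over 115 s, if anything falls off the work surface, if the arm or the gripper's body presses on something with over 40 N, if the wrist force passes 120 N, or if a joint passes its speed limit or range.

### The arm

A 6-joint arm with a two-finger parallel gripper is mounted at the origin on the work surface; the furniture and walls round the work are solid. World frame = base frame: x ahead of the robot, y to its left, z up, the work surface at z = 0. Lengths are in m, angles in rad, forces in N, time in s.
With the tool pointing down it reaches from about 0.325 to 0.85 m from the base axis. Payload 4.4 kg.
Tool frame: the origin (TCP) lies at the very end of the fingers, on their centre line; the grasp point (between the pads) lies 19 mm behind it (grip_point_offset is the distance from the TCP to the grasp point, in m); z points along the fingers, y is the line along which they close (so a half turn about z gives the same grasp; the last joint's range is limited). The gripper opens to 94 mm and grips with 3 to 60 N. Pads are 16 mm wide; open, the fingers measure 119 mm over their backs; the gripper's body (75 mm by 177 mm) begins 78 mm behind the grasp point.
Start: joints at [0.975, 0.207, 1.542, -0, 1.393, -0.15], TCP at [0.248, 0.519, 0.205] pointing down, gripper open.
Joint ranges: [-2.73, 2.73], [-0.86, 2.22], [0.23, 2.46], [-1.11, 4.25], [0.08, 2.63], [-2.82, 2.82]. Speed limits (rad/s): [2.79, 2.79, 3.14, 3.14, 3.14, 3.14].

### API

Orientations are given as [roll, pitch, yaw] about the fixed x, y, z axes, in that order (R = Rz(yaw) Ry(pitch) Rx(roll)).
In Python, from rig import state, read_camera, camera_params, job_done, boxes_of, grip_point_offset gives the robot as it stands.
- The arm moves only by the shell command python3 -m handwheel 'ROWS' [FORCE]. ROWS is JSON, one flat list of numbers, 7 for each row, row after row: the opening, from 0 (shut) to 1 (fully open), then the shift along the world's x, y, z in m, then the turn, a rotation vector about the world's x, y, z in rad. A call has exactly 8 rows; each row is the pose to reach, as a shift and turn from the pose commanded when the call began; what a row does not reach only later rows make up. A row lasts 1/12 s, in which the tool goes at most 41.7 mm and 7.16 degrees, less where a joint would pass 70% of its speed; a pose out of reach is approached as far as the arm can. A call with a gripper value outside its range is refused whole. The fingers move at their own pace and stop on an object; FORCE is the grip in N (left out, the last holds). Time passes only in rows, so rows that repeat a pose let the fingers close, or fill a call up. It gives the time, the measured TCP pose, the force, the opening and the grip force at its end, in the units of the state.
- state(): the state, without advancing time (a new reading comes with each control period).
- read_camera(name): name is "side" or "top" or "wrist"; returns (picture, depth): 384x512x3 uint8, red, green, blue; 384x512 float32, m along the optical axis (not along the pixel's ray), 0 where there is no reading.
- camera_params(name): a dict with "K" (3x3 intrinsics, pixels), "D" ([k1, k2, p1, p2, k3] as OpenCV has them; the pictures are not rectified), "R" (3x3) and "t" (3): a world point X has camera coordinates R X + t. Camera axes: x right, y down, z forward; pixel columns grow to the right and rows downward; lengths in m; the calibration is good to about 2 mm. A picture is of the moment at which its call begins: read the wrist's pose just before it. camera_params takes no time and is no camera call; for the wrist camera it gives the pose at the moment of the call.
- job_done(): hands the job in; it is judged then, once.
Trained networks look in the newest picture that a camera, given by its name, has taken for a name from the list of things; names that differ only in an ending like _2 or _b are one class to them, and where a whole thing is asked for, a point or a joint stands for the part that bears it (a point fixed in the world has none). Each returns a list of dicts, best first, with "score" (0 to 1); they miss things now and then, are a little off and sometimes report something else, mostly with a low value. They report only what shows in the picture. A call takes as long as a camera call. They do not tell look-alikes from the thing itself.
- boxes_of(camera, target): "uv" ([column, row] in pixels, amid what is visible of it).
The state is a dict: "clock": time; "qpos": joint angles; "joint_vel": joint speeds; "joint_efforts": joint torques, N m; "position": TCP position; "eef_rot": TCP orientation; "contact_force": force on the tool from outside, world axes, zero at the start; "torque": the same for the moment, N m; "opening": finger opening in m; "gripper_force": force on a finger pad.
Only numpy, scipy, OpenCV 4.12 (cv2) and the standard library are available. Lean on these libraries where they do the work, as an engineer would, in place of code of your own. Each camera call takes 0.05 s, during which the arm holds its last target. There are 200 camera calls.

## Working session

There is one attempt and no reset: what is moved stays moved. The work goes in short steps, Python scripts to look and compute and a shell command to move; the robot and the scene stay as the last step left them, time stands still between calls to the robot, and variables do not carry over. Pictures are saved under pics/ and viewed, at most 14 in all, crops included, and the job is handed in when it is done.

```bash
mkdir -p pics; ls
python3 - <<'E'
from rig import *
import cv2
s=state();print({k:s[k] for k in('clock','position','eef_rot','opening')},grip_point_offset)
a,_=read_camera("top");b,_=read_camera("side")
cv2.imwrite("pics/top0.png",a[:,:,::-1]);cv2.imwrite("pics/side0.png",b[:,:,::-1])
for n in["sharpener","eraser","match_box","card_case","tray_a","ink_bottle"]:
    print(n,[(r['uv'],round(r['score'],2)) for r in boxes_of("top",n)])
p=camera_params("top");print(p)
E
```

```text
pics
{'clock': 0.0, 'position': array([0.24748293, 0.51812288, 0.20429315]), 'eef_rot': array([-3.13935017e+00, -3.38253194e-04,  2.69580279e+00]), 'opening': 0.0938697192146974} 0.0188
sharpener [([148.9, 240.4], 0.68), ([327.7, 222.7], 0.56)]
eraser [([288.4, 179.3], 0.37)]
match_box [([328.5, 221.6], 0.46)]
card_case [([340.2, 228.3], 0.59)]
tray_a [([147.1, 239.9], 0.91), ([243.8, 204.1], 0.9), ([250.4, 148.0], 0.78), ([322.0, 145.0], 0.67), ([328.1, 183.8], 0.59)]
ink_bottle [([285.9, 178.0], 0.69)]
{'K': array([[353.94769449,   0.        , 253.42892272],
       [  0.        , 353.94769449, 192.75204502],
       [  0.        ,   0.        ,   1.        ]]), 'D': array([-0.00569537,  0.        ,  0.        ,  0.        ,  0.        ]), 'R': array([[ 0.01580625, -0.99973891,  0.01650073],
       [-0.98745969, -0.01820041, -0.15681868],
       [ 0.15707806, -0.01381509, -0.98748956]]), 't': array([-0.01383433,  0.50439677,  0.97084541])}
```

View pics/top0.png

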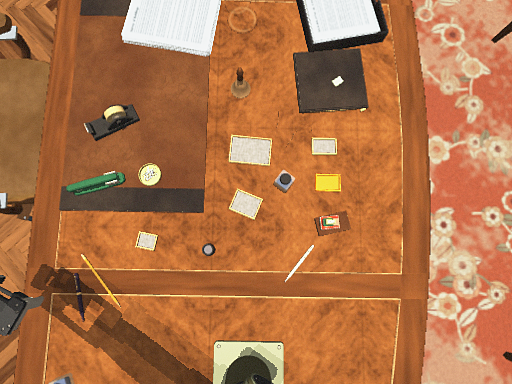

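View pics/side0.png

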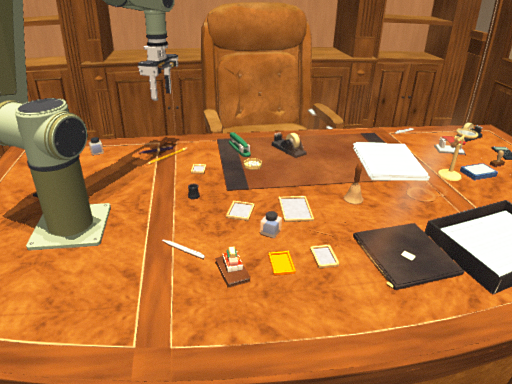

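The top view shows tray_a at (147,240), tray_c at (245,204), tray_d at (250,150) and tray_b at (323,146). The orange look-alike is at (328,183), the pile at (331,223) and the ink bottle at (285,180).

```bash
cat > h.py <<'E'
from rig import *
import numpy as np, cv2
from scipy.spatial.transform import Rotation as Ro
def ray(p,uv,z):
    "pixels -> world points on plane z"
    n=cv2.undistortPoints(np.float64(uv).reshape(-1,1,2),p['K'],p['D']).reshape(-1,2)
    d=np.c_[n,np.ones(len(n))]@p['R']; c=-p['R'].T@p['t']
    return c+d*((z-c[2])/d[:,2])[:,None]
def cloud(p,depth):
    h,w=depth.shape;v,u=np.mgrid[:h,:w]
    n=cv2.undistortPoints(np.float64(np.c_[u.ravel(),v.ravel()]).reshape(-1,1,2),p['K'],p['D']).reshape(-1,2)
    c=np.c_[n,np.ones(len(n))]*depth.reshape(-1,1)
    return ((c-p['t'])@p['R']).reshape(h,w,3)
def rect(xy):
    "min-area rect: centre, short, long, long-axis direction angle mod pi"
    r=cv2.minAreaRect(np.float32(xy)*1000); b=cv2.boxPoints(r)
    e=[b[1]-b[0],b[2]-b[1]]; e.sort(key=np.linalg.norm)
    return np.array(r[0])/1000,np.linalg.norm(e[0]),np.linalg.norm(e[1]),np.arctan2(e[1][1],e[1][0])%np.pi
def tcp():
    s=state();return s['position'],Ro.from_euler('xyz',s['eef_rot']).as_matrix()
E
python3 - <<'E'
from h import *
p=camera_params("top")
print(ray(p,[[147,240],[245,204],[250,150],[323,146],[328,183]],.009).round(3))
print(ray(p,[[331,223]],.05).round(3),ray(p,[[285,180]],.06).round(3))
w=camera_params("wrist");t,R=tcp();print(w['K'][0,0],-w['R'].T@w['t']-t,'\n',R.round(3),'\n',w['R'].round(2))
a,d=read_camera("top");P=cloud(p,d)
m=P[190:250,310:360].reshape(-1,3);print(np.percentile(m[:,2],[5,50,90,99]).round(3))
print(state()['qpos'].round(3))
E
```

```text
[[ 0.367  0.298  0.009]
 [ 0.476  0.019  0.009]
 [ 0.639  0.007  0.009]
 [ 0.656 -0.213  0.009]
 [ 0.543 -0.227  0.009]]
[[ 0.421 -0.224  0.05 ]] [[ 0.539 -0.093  0.06 ]]
294.4847166835247 [-0.06367806  0.03152299  0.17819649] 
 [[-0.902  0.431 -0.   ]
 [ 0.431  0.902 -0.   ]
 [ 0.    -0.    -1.   ]] 
 [[ 0.43  0.9  -0.  ]
 [ 0.87 -0.42  0.25]
 [ 0.22 -0.11 -0.97]]
[-0.002  0.001  0.017  0.055]
[ 0.975  0.207  1.542 -0.     1.394 -0.15 ]
```

```bash
python3 -m handwheel '[1,0.12,-0.22,-0.05,0,0,0, 1,0.12,-0.22,-0.05,0,0,0, 1,0.12,-0.22,-0.05,0,0,0, 1,0.12,-0.22,-0.05,0,0,0, 1,0.12,-0.22,-0.05,0,0,0, 1,0.12,-0.22,-0.05,0,0,0, 1,0.12,-0.22,-0.05,0,0,0, 1,0.12,-0.22,-0.05,0,0,0]' 10
python3 - <<'E'
from h import *
p=camera_params("wrist");a,d=read_camera("wrist")
cv2.imwrite("pics/wa.png",a[:,:,::-1]);np.savez("wa.npz",a=a,d=d,**p)
E
python3 -m handwheel '[1,0.17,-0.29,0.03,0,0,0, 1,0.17,-0.29,0.03,0,0,0, 1,0.17,-0.29,0.03,0,0,0, 1,0.17,-0.29,0.03,0,0,0, 1,0.17,-0.29,0.03,0,0,0, 1,0.17,-0.29,0.03,0,0,0, 1,0.17,-0.29,0.03,0,0,0, 1,0.17,-0.29,0.03,0,0,0]'
python3 -m handwheel '[1,0.03,0,0.0,0,0,0, 1,0.03,0,0.0,0,0,0, 1,0.03,0,0.0,0,0,0, 1,0.03,0,0.0,0,0,0, 1,0.03,0,0.0,0,0,0, 1,0.03,0,0.0,0,0,0, 1,0.03,0,0.0,0,0,0, 1,0.03,0,0.0,0,0,0]'
python3 - <<'E'
from h import *
p=camera_params("wrist");a,d=read_camera("wrist")
cv2.imwrite("pics/wcd.png",a[:,:,::-1]);np.savez("wcd.npz",a=a,d=d,**p)
E
```

```text
clock: 1.12
position: [0.3686, 0.2967, 0.155]
eef_rot: [-3.141, -0.001, 2.691]
contact_force: [-0.8, 0.5, 0.1]
opening: 0.0938
gripper_force: 0.0
clock: 1.83
position: [0.5373, 0.0128, 0.1861]
eef_rot: [3.14, 0.001, 2.699]
contact_force: [0.6, 0.1, -0.4]
opening: 0.0936
gripper_force: 0.0
clock: 2.5
position: [0.5654, 0.0131, 0.1854]
eef_rot: [3.141, 0.0, 2.697]
contact_force: [-0.4, 0.0, -0.2]
opening: 0.094
gripper_force: 0.0
```

View pics/wa.png

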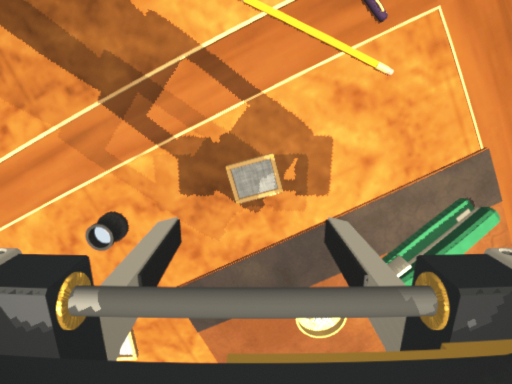

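View pics/wcd.png

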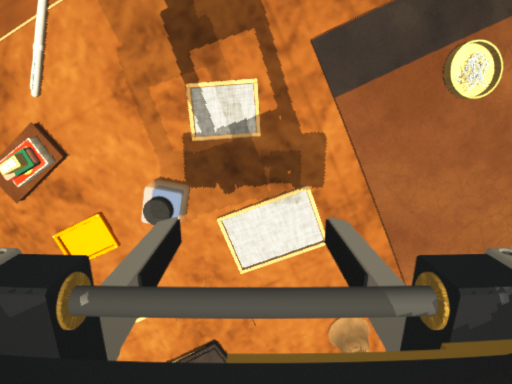

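```bash
python3 -m handwheel '[1,0.08,-0.2,0,0,0,0, 1,0.08,-0.2,0,0,0,0, 1,0.08,-0.2,0,0,0,0, 1,0.08,-0.2,0,0,0,0, 1,0.08,-0.2,0,0,0,0, 1,0.08,-0.2,0,0,0,0, 1,0.08,-0.2,0,0,0,0, 1,0.08,-0.2,0,0,0,0]'
python3 - <<'E'
from h import *
p=camera_params("wrist");a,d=read_camera("wrist")
cv2.imwrite("pics/wb.png",a[:,:,::-1]);np.savez("wb.npz",a=a,d=d,**p)
E
python3 -m handwheel '[1,-0.22,-0.01,0,0,0,0, 1,-0.22,-0.01,0,0,0,0, 1,-0.22,-0.01,0,0,0,0, 1,-0.22,-0.01,0,0,0,0, 1,-0.22,-0.01,0,0,0,0, 1,-0.22,-0.01,0,0,0,0, 1,-0.22,-0.01,0,0,0,0, 1,-0.22,-0.01,0,0,0,0]'
python3 - <<'E'
from h import *
p=camera_params("wrist");a,d=read_camera("wrist")
cv2.imwrite("pics/wp.png",a[:,:,::-1]);np.savez("wp.npz",a=a,d=d,**p)
for n in["sharpener","eraser","match_box","card_case"]:
    print(n,[(r['uv'],round(r['score'],2)) for r in boxes_of("wrist",n)])
E
```

```text
clock: 3.22
position: [0.6453, -0.1873, 0.1846]
eef_rot: [3.141, -0.001, 2.695]
contact_force: [0.6, 0.7, -0.2]
opening: 0.0942
gripper_force: 0.0
clock: 3.93
position: [0.4264, -0.1967, 0.1859]
eef_rot: [3.141, 0.003, 2.697]
contact_force: [-0.4, -0.2, -0.1]
opening: 0.094
gripper_force: 0.0
sharpener [([232.3, 194.4], 0.82)]
eraser [([228.9, 189.3], 0.63), ([427.2, 137.4], 0.25)]
match_box [([231.6, 180.1], 0.82), ([308.5, 327.2], 0.33)]
card_case [([209.1, 184.7], 0.59), ([309.3, 327.7], 0.44)]
```

The first picture shows tray_a at (254,178). The second shows tray_c at (224,109), tray_d at (272,230) and the ink bottle at (163,203).

View pics/wb.png

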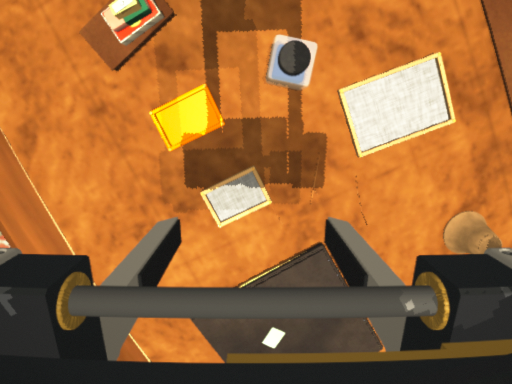

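```bash
python3 -c "
import cv2;a=cv2.imread('pics/wp.png')[110:260,140:320];cv2.imwrite('pics/wpc.png',cv2.resize(a,None,fx=4,fy=4,interpolation=cv2.INTER_CUBIC))"
```

```text
(no output)
```

View pics/wpc.png

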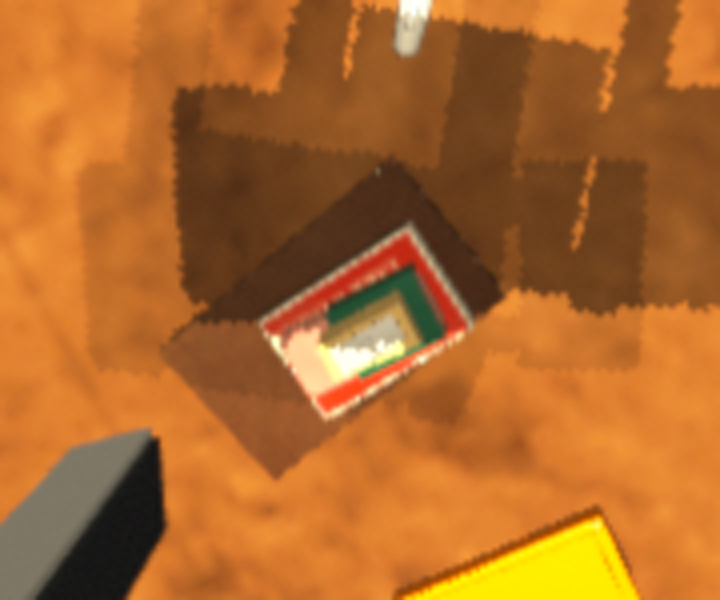

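The tray_b picture shows it at (236,196), with the orange look-alike at (186,117). The pile crop shows the sharpener on the green and card-coloured eraser, then the red match box, then the brown case, centred near (232,194) in the full picture.

```bash
cat >> h.py <<'E'
def load(f):
    z=np.load(f);p={k:z[k] for k in'KDRt'};return z['a'],z['d'],p,cloud(p,z['d'])
def trays(f,uv,r):
    a,d,p,P=load(f)
    c=ray(p,[uv],.006)[0]
    m=(np.hypot(*(P[...,:2]-c[:2]).transpose(2,0,1))<r)&(P[...,2]>.0055)&(P[...,2]<.013)
    n,L,S,_=cv2.connectedComponentsWithStats(cv2.morphologyEx(m.astype(np.uint8),cv2.MORPH_CLOSE,np.ones((3,3))))
    k=1+np.argmax(S[1:,4]); q=P[(L==k)&m]
    return rect(q[:,:2]),np.median(P[...,2][np.abs(P[...,2])<.02]),np.median(q[:,2])
E
python3 - <<'E'
from h import *
for n,f,uv,r in[('a','wa',(254,178),.045),('c','wcd',(224,109),.065),('d','wcd',(272,230),.085),('b','wb',(236,196),.055)]:
    print(n,trays(f+'.npz',uv,r))
a,d,p,P=load('wp.npz')
c=ray(p,[(232,194)],.04)[0];print(c)
m0=np.hypot(*(P[...,:2]-c[:2]).transpose(2,0,1))<.08
print(np.histogram(P[m0][:,2]*1000,np.arange(-6,62,2)))
for n,lo,hi in[('case',.010,.019),('match',.024,.032),('eraser',.037,.0455),('sharp',.0485,.06)]:
    q=P[m0&(P[...,2]>lo)&(P[...,2]<hi)];print(n,len(q),rect(q[:,:2]),np.median(q[:,2]))
E
```

```text
a ((array([0.36728421, 0.30014514]), np.float32(46.174305), np.float32(56.018826), np.float32(1.381654)), np.float64(-0.00048531192358392753), np.float64(0.007667447115716862))
c ((array([0.48015353, 0.01669071]), np.float32(66.64537), np.float32(83.64799), np.float32(1.1980317)), np.float64(7.772490888538716e-05), np.float64(0.007700717240471404))
d ((array([0.64297162, 0.00640485]), np.float32(85.59366), np.float32(125.292755), np.float32(1.4880645)), np.float64(7.772490888538716e-05), np.float64(0.00766696805938436))
b ((array([ 0.66076715, -0.21696909]), np.float32(52.125355), np.float32(76.06731), np.float32(1.5785748)), np.float64(-0.0004905769929309034), np.float64(0.00768276944639032))
[ 0.43041639 -0.22346934  0.04      ]
(array([   0,  484, 6837, 1285,   24,   41,    5,    2,  144, 1589,  187,
         16,   14,   17,   13,   16,  277,  280,   11,   13,   12,   39,
        140,  236,   25,   18,   14,   18,   73,  160,   24,    0,    0]), array([-6, -4, -2,  0,  2,  4,  6,  8, 10, 12, 14, 16, 18, 20, 22, 24, 26,
       28, 30, 32, 34, 36, 38, 40, 42, 44, 46, 48, 50, 52, 54, 56, 58, 60]))
case 1941 (array([ 0.42723715, -0.23735867]), np.float32(55.36733), np.float32(95.344025), np.float32(1.8083117)) 0.013058994587281957
match 584 (array([ 0.42865286, -0.2246803 ]), np.float32(36.226498), np.float32(53.24165), np.float32(1.6966039)) 0.027997593808619905
eraser 438 (array([ 0.42914484, -0.22548454]), np.float32(22.530012), np.float32(45.541874), np.float32(1.5938083)) 0.04040140364244195
sharp 272 (array([ 0.42863272, -0.22240686]), np.float32(13.288546), np.float32(26.211641), np.float32(1.5730062)) 0.052524520911015574
```

```bash
python3 -m handwheel '[0.45,0.002,-0.026,-0.06,0,0,-0.12, 0.45,0.002,-0.026,-0.08,0,0,-0.24, 0.45,0.002,-0.026,-0.1,0,0,-0.36, 0.45,0.002,-0.026,-0.11,0,0,-0.48, 0.45,0.002,-0.026,-0.11,0,0,-0.6, 0.45,0.002,-0.026,-0.11,0,0,-0.72, 0.45,0.002,-0.026,-0.11,0,0,-0.84, 0.45,0.002,-0.026,-0.11,0,0,-0.96]'
python3 -m handwheel '[0.45,0,0,0,0,0,-0.12, 0.45,0,0,0,0,0,-0.163, 0.45,0,0,0,0,0,-0.163, 0.45,0,0,0,0,0,-0.163, 0.45,0,0,0,0,0,-0.163, 0.45,0,0,0,0,0,-0.163, 0.45,0,0,0,0,0,-0.163, 0.45,0,0,0,0,0,-0.163]'
python3 -c "
from h import *
for i in range(3): print(state()['position'],state()['eef_rot'],state()['opening'])"
```

```text
clock: 4.85
position: [0.4286, -0.2236, 0.0745]
eef_rot: [-3.141, -0.001, 1.73]
contact_force: [-0.5, 0.1, 0.4]
opening: 0.0447
gripper_force: 0.0
clock: 5.52
position: [0.4279, -0.2236, 0.075]
eef_rot: [-3.142, -0.0, 1.573]
contact_force: [0.1, -0.1, 0.0]
opening: 0.042
gripper_force: 0.0
[ 0.42786445 -0.22360723  0.07504217] [-3.14152230e+00 -3.11989855e-05  1.57315935e+00] 0.041966125032446504
[ 0.42786445 -0.22360723  0.07504217] [-3.14152230e+00 -3.11989855e-05  1.57315935e+00] 0.041966125032446504
[ 0.42786445 -0.22360723  0.07504217] [-3.14152230e+00 -3.11989855e-05  1.57315935e+00] 0.041966125032446504
```

```bash
python3 -m handwheel '[0.45,0,0.001,-0.015,0,0,0, 0.45,0,0.001,-0.029,0,0,0, 0.45,0,0.001,-0.029,0,0,0, 0.0,0,0.001,-0.029,0,0,0, 0,0,0.001,-0.029,0,0,0, 0,0,0.001,-0.029,0,0,0, 0,0,0.001,-0.029,0,0,0, 0,0,0.001,-0.029,0,0,0]' 10
python3 -m handwheel '[0,0,0,0,0,0,0, 0,0,0,0,0,0,0, 0,0,0,0.01,0,0,0, 0,0,0,0.02,0,0,0, 0,0,0,0.03,0,0,0, 0,0,0,0.04,0,0,0, 0,0,0,0.06,0,0,0, 0,0,0,0.08,0,0,0]'
python3 - <<'E'
from h import *
p=camera_params("wrist");a,d=read_camera("wrist")
cv2.imwrite("pics/g1.png",cv2.resize(a[60:330,100:420,::-1],None,fx=2,fy=2));np.savez("g1.npz",a=a,d=d,**p)
E
```

```text
clock: 6.18
position: [0.4284, -0.2231, 0.0469]
eef_rot: [3.14, 0.001, 1.573]
contact_force: [0.3, 0.2, 1.8]
opening: 0.0157
gripper_force: 10.0
clock: 6.85
position: [0.4274, -0.2223, 0.1272]
eef_rot: [-3.141, -0.001, 1.573]
contact_force: [0.7, -0.4, -0.5]
opening: 0.0162
gripper_force: 10.0
```

View pics/g1.png

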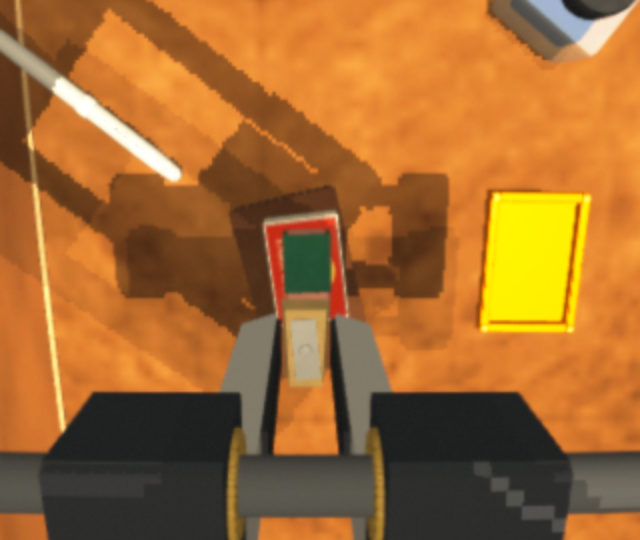

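The picture shows the sharpener held straight between the pads at (305,345) in the crop, with the eraser left undisturbed on the pile.

```bash
python3 -m handwheel '[0,-0.03,0.26,0,0,0,-0.096, 0,-0.03,0.26,0,0,0,-0.19, 0,-0.03,0.26,0,0,0,-0.19, 0,-0.03,0.26,0,0,0,-0.19, 0,-0.03,0.26,0,0,0,-0.19, 0,-0.03,0.26,0,0,0,-0.19, 0,-0.03,0.26,0,0,0,-0.19, 0,-0.03,0.26,0,0,0,-0.19]'
python3 -m handwheel '[0,-0.03,0.262,-0.05,0,0,0, 0,-0.03,0.262,-0.07,0,0,0, 0,-0.03,0.262,-0.07,0,0,0, 0,-0.03,0.262,-0.07,0,0,0, 0,-0.03,0.262,-0.07,0,0,0, 0,-0.03,0.262,-0.07,0,0,0, 0,-0.03,0.262,-0.07,0,0,0, 0,-0.03,0.262,-0.07,0,0,0]'
python3 - <<'E'
from h import *
t,R=tcp();p=camera_params("wrist");a,d=read_camera("wrist");np.savez("w.npz",a=a,d=d,**p)
print(t,ray(p,[[256,192]],.009));n=[r for r in boxes_of("wrist","tray_a")];print(n)
E
```

```text
clock: 7.57
position: [0.397, 0.0402, 0.1262]
eef_rot: [3.141, -0.001, 1.388]
contact_force: [-0.7, -0.3, -0.3]
opening: 0.0158
gripper_force: 10.0
clock: 8.23
position: [0.3676, 0.3017, 0.055]
eef_rot: [-3.141, -0.0, 1.386]
contact_force: [0.0, -0.8, -0.6]
opening: 0.016
gripper_force: 10.0
[0.36757509 0.30174921 0.05502724] [[0.37418818 0.31561354 0.009     ]]
[{'uv': [254.0, 195.0], 'score': 0.81}]
```

```bash
python3 -m handwheel '[0,0,-0.001,-0.03,0,0,0, 0,0,-0.001,-0.04,0,0,0, 0,0,-0.001,-0.0445,0,0,0, 0,0,-0.001,-0.0445,0,0,0, 0,0,-0.001,-0.0445,0,0,0, 0.3,0,-0.001,-0.0445,0,0,0, 0.3,0,-0.001,-0.0445,0,0,0, 0.3,0,-0.001,-0.0445,0,0,0]'
python3 -m handwheel '[0.3,0,0,0,0,0,0, 0.3,0,0,0.02,0,0,0, 0.3,0,0,0.05,0,0,0, 0.3,0,0,0.08,0,0,0, 0.3,0,0,0.11,0,0,0, 0.3,0,0,0.11,0,0,0, 0.3,0,0,0.11,0,0,0, 0.3,0,0,0.11,0,0,0]'
python3 - <<'E'
from h import *
p=camera_params("wrist");a,d=read_camera("wrist")
cv2.imwrite("pics/p1.png",cv2.resize(a[100:300,150:400,::-1],None,fx=2,fy=2));np.savez("p1.npz",a=a,d=d,**p)
P=cloud(p,d);m=np.hypot(*(P[...,:2]-[.3673,.3001]).transpose(2,0,1))<.021
for lo in(.011,.0135):
  q=P[m&(P[...,2]>lo)&(P[...,2]<.03)];print(len(q),rect(q[:,:2]),np.percentile(q[:,2],[5,50,95]))
E
```

```text
clock: 9.0
position: [0.3686, 0.2987, 0.0125]
eef_rot: [3.14, -0.001, 1.383]
contact_force: [0.3, 0.4, 0.4]
opening: 0.0271
gripper_force: 0.0
clock: 9.67
position: [0.3674, 0.2982, 0.1212]
eef_rot: [-3.141, 0.0, 1.383]
contact_force: [0.1, 0.6, -0.8]
opening: 0.0285
gripper_force: 0.0
312 (array([0.37026468, 0.29875726]), np.float32(12.096979), np.float32(26.34405), np.float32(1.3788247)) [0.01196656 0.01354149 0.01511011]
161 (array([0.37027933, 0.29906903]), np.float32(11.919915), np.float32(25.74039), np.float32(1.3805684)) [0.0135752  0.01414275 0.01535921]
```

View pics/p1.png

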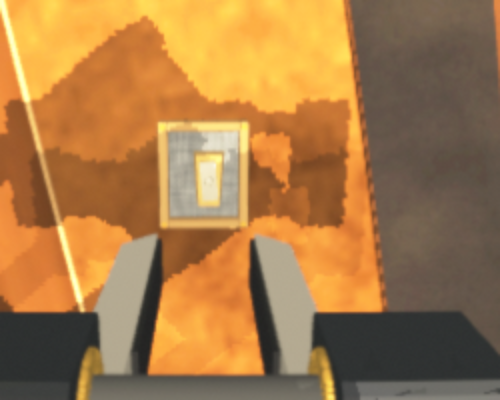

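The sharpener lies flat, central and lengthways in tray_a. Next is the eraser.

```bash
python3 -m handwheel '[0.55,0.03,-0.26,0.03,0,0,0.1, 0.55,0.03,-0.26,0.03,0,0,0.2, 0.55,0.03,-0.26,0.03,0,0,0.211, 0.55,0.03,-0.26,0.03,0,0,0.211, 0.55,0.03,-0.26,0.03,0,0,0.211, 0.55,0.03,-0.26,0.03,0,0,0.211, 0.55,0.03,-0.26,0.03,0,0,0.211, 0.55,0.03,-0.26,0.03,0,0,0.211]'
python3 -m handwheel '[0.55,0.032,-0.264,0,0,0,0, 0.55,0.032,-0.264,0,0,0,0, 0.55,0.032,-0.264,0,0,0,0, 0.55,0.032,-0.264,0,0,0,0, 0.55,0.032,-0.264,0,0,0,0, 0.55,0.032,-0.264,0,0,0,0, 0.55,0.032,-0.264,0,0,0,0, 0.55,0.032,-0.264,0,0,0,0]'
cat >> h.py <<'E'
def pile(c,bands,r=.08):
    p=camera_params("wrist");a,d=read_camera("wrist");P=cloud(p,d)
    m=np.hypot(*(P[...,:2]-c).transpose(2,0,1))<r
    for lo,hi in bands:
        q=P[m&(P[...,2]>lo)&(P[...,2]<hi)];print(len(q),*[np.round(x,4) for x in rect(q[:,:2])],np.median(q[:,2]).round(4))
    print(tcp()[0].round(4))
    return a
E
python3 -c "
from h import *
pile([.4287,-.225],[(.010,.019),(.024,.032),(.037,.0455)])"
```

```text
clock: 10.38
position: [0.3975, 0.0353, 0.1506]
eef_rot: [-3.14, 0.001, 1.588]
contact_force: [0.3, 0.7, -0.2]
opening: 0.0515
gripper_force: 0.0
clock: 11.05
position: [0.4299, -0.2275, 0.1502]
eef_rot: [-3.14, -0.001, 1.59]
contact_force: [-0.6, 0.8, 0.1]
opening: 0.0516
gripper_force: 0.0
2383 [ 0.4275 -0.2371] 55.0754 95.2974 1.809 0.0131
754 [ 0.4291 -0.2246] 36.1601 53.3217 1.6947 0.028
922 [ 0.4295 -0.2245] 22.1326 44.6796 1.5966 0.0407
[ 0.4294 -0.2252  0.1499]
```

```bash
python3 -m handwheel '[0.55,0,0.001,-0.04,0,0,0, 0.55,0,0.001,-0.08,0,0,0, 0.55,0,0.001,-0.1,0,0,0, 0.55,0,0.001,-0.11,0,0,0, 0.55,0,0.001,-0.116,0,0,0, 0.55,0,0.001,-0.116,0,0,0, 0,0,0.001,-0.116,0,0,0, 0,0,0.001,-0.116,0,0,0]' 8
python3 -m handwheel '[0,0,0,0,0,0,0, 0,0,0,0,0,0,0, 0,0,0,0,0,0,0, 0,0,0,0.01,0,0,0, 0,0,0,0.02,0,0,0, 0,0,0,0.03,0,0,0, 0,0,0,0.06,0,0,0, 0,0,0,0.09,0,0,0]'
python3 - <<'E'
from h import *
a=pile([.4287,-.225],[(.010,.019),(.024,.032)])
cv2.imwrite("pics/g2.png",cv2.resize(a[60:330,100:420,::-1],None,fx=2,fy=2))
E
```

```text
clock: 11.77
position: [0.4314, -0.2252, 0.0373]
eef_rot: [3.139, 0.002, 1.594]
contact_force: [0.6, -0.4, 0.6]
opening: 0.0416
gripper_force: 0.0
clock: 12.43
position: [0.4289, -0.2239, 0.1264]
eef_rot: [-3.14, -0.002, 1.594]
contact_force: [0.6, -1.1, 1.3]
opening: 0.0221
gripper_force: 8.0
1392 [ 0.4274 -0.2369] 55.101 94.7111 1.8119 0.0131
1130 [ 0.4291 -0.2241] 36.2207 52.3572 1.6989 0.028
[ 0.4335 -0.2273  0.1338]
```

View pics/g2.png

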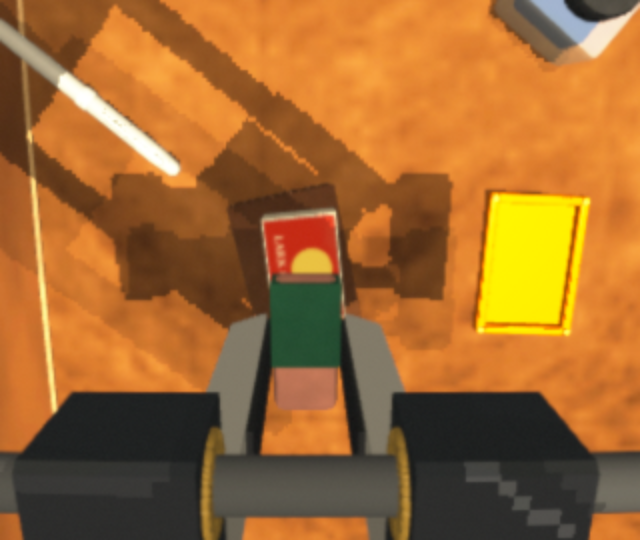

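The eraser is held straight at (305,340) in the crop, and the match box below has not moved.

```bash
python3 -m handwheel '[0,0.06,0.007,0,0,0,-0.015, 0,0.12,0.007,0,0,0,-0.015, 0,0.18,0.007,-0.02,0,0,-0.015, 0,0.231,0.007,-0.05,0,0,-0.015, 0,0.231,0.007,-0.07,0,0,-0.015, 0,0.231,0.007,-0.07,0,0,-0.015, 0,0.231,0.007,-0.07,0,0,-0.015, 0,0.231,0.007,-0.07,0,0,-0.015]'
python3 -m handwheel '[0,0,0,0,0,0,0, 0,0,0,0,0,0,0, 0,0,0,0,0,0,0, 0,0,0,0,0,0,0, 0,0,0,0,0,0,0, 0,0,0,0,0,0,0, 0,0,0,0,0,0,0, 0,0,0,0,0,0,0]'
python3 - <<'E'
from h import *
p=camera_params("wrist");a,d=read_camera("wrist");P=cloud(p,d)
print(tcp()[0]);read_camera("wrist");print(tcp()[0])
q=P[100:330,200:320];h=q[...,2];m=(h>.02)&(h<.08)
print(np.histogram(h[m],np.arange(.02,.08,.004)))
E
```

```text
clock: 13.15
position: [0.6595, -0.2163, 0.0514]
eef_rot: [-3.135, -0.003, 1.58]
contact_force: [-1.4, -0.2, 0.0]
opening: 0.0222
gripper_force: 8.0
clock: 13.82
position: [0.6608, -0.2177, 0.0559]
eef_rot: [3.141, 0.0, 1.579]
contact_force: [-0.5, -0.3, -0.7]
opening: 0.022
gripper_force: 8.0
[ 0.66070275 -0.21763446  0.05567097]
[ 0.66072056 -0.21763063  0.05551896]
(array([   0,    0,    0,    0,    0,    0,    1,   31,   78, 1133, 1254,
         96,  126,  131]), array([0.02 , 0.024, 0.028, 0.032, 0.036, 0.04 , 0.044, 0.048, 0.052,
       0.056, 0.06 , 0.064, 0.068, 0.072, 0.076]))
```

```bash
python3 -m handwheel '[0,0,0,-0.025,0,0,0, 0,0,0,-0.04,0,0,0, 0,0,0,-0.044,0,0,0, 0,0,0,-0.044,0,0,0, 0,0,0,-0.044,0,0,0, 0,0,0,-0.044,0,0,0, 0.36,0,0,-0.044,0,0,0, 0.36,0,0,-0.044,0,0,0]'
python3 -m handwheel '[0.36,0,0,0,0,0,0, 0.36,0,0,0,0,0,0, 0.36,0,0,0.02,0,0,0, 0.36,0,0,0.06,0,0,0, 0.36,0,0,0.1,0,0,0, 0.36,0,0,0.13,0,0,0, 0.36,0,0,0.13,0,0,0, 0.36,0,0,0.13,0,0,0]'
python3 - <<'E'
from h import *
pile([.6608,-.217],[(.0055,.0115),(.013,.022)],.05)
E
```

```text
clock: 14.58
position: [0.661, -0.2177, 0.0119]
eef_rot: [3.141, 0.0, 1.579]
contact_force: [-0.3, -0.1, 0.6]
opening: 0.032
gripper_force: 0.0
clock: 15.25
position: [0.6629, -0.2186, 0.1455]
eef_rot: [3.135, 0.003, 1.579]
contact_force: [-0.8, 0.1, 0.2]
opening: 0.0341
gripper_force: 0.0
969 [ 0.6612 -0.2165] 51.9123 75.7578 1.5808 0.0077
729 [ 0.6624 -0.2175] 21.6185 43.4859 1.5713 0.0148
[ 0.6611 -0.2178  0.1425]
```

The eraser measures flat and centred in tray_b. Next is the match box.

```bash
python3 -m handwheel '[0.75,-0.232,-0.006,0,0,0,0.118, 0.75,-0.232,-0.006,0,0,0,0.118, 0.75,-0.232,-0.006,0,0,0,0.118, 0.75,-0.232,-0.006,0,0,0,0.118, 0.75,-0.232,-0.006,0,0,0,0.118, 0.75,-0.232,-0.006,0,0,0,0.118, 0.75,-0.232,-0.006,0,0,0,0.118, 0.75,-0.232,-0.006,0,0,0,0.118]'
python3 -m handwheel '[0.75,0,0,-0.03,0,0,0, 0.75,0,0,-0.06,0,0,0, 0.75,0,0,-0.06,0,0,0, 0.75,0,0,-0.06,0,0,0, 0.75,0,0,-0.06,0,0,0, 0.75,0,0,-0.06,0,0,0, 0.75,0,0,-0.06,0,0,0, 0.75,0,0,-0.06,0,0,0]'
python3 -c "
from h import *
print(tcp()[0],state()['eef_rot'])"
```

```text
clock: 15.97
position: [0.4269, -0.2227, 0.1397]
eef_rot: [-3.139, -0.003, 1.695]
contact_force: [1.1, -0.2, 0.7]
opening: 0.0701
gripper_force: 0.0
clock: 16.63
position: [0.43, -0.2243, 0.083]
eef_rot: [3.14, 0.002, 1.697]
contact_force: [-0.7, -0.2, -0.1]
opening: 0.0703
gripper_force: 0.0
[ 0.42996532 -0.22432452  0.08297606] [3.13958210e+00 1.98911138e-03 1.69699113e+00]
```

```bash
python3 -m handwheel '[0.75,-0.001,0,-0.03,0,0,0, 0.75,-0.001,0,-0.05,0,0,0, 0.75,-0.001,0,-0.062,0,0,0, 0.75,-0.001,0,-0.062,0,0,0, 0.75,-0.001,0,-0.062,0,0,0, 0,-0.001,0,-0.062,0,0,0, 0,-0.001,0,-0.062,0,0,0, 0,-0.001,0,-0.062,0,0,0]' 8
python3 -m handwheel '[0,0,0,0,0,0,0, 0,0,0,0,0,0,0, 0,0,0,0,0,0,0, 0,0,0,0,0,0,0, 0,0,0,0.01,0,0,0, 0,0,0,0.03,0,0,0, 0,0,0,0.06,0,0,0, 0,0,0,0.09,0,0,0]'
python3 - <<'E'
from h import *
a=pile([.4287,-.23],[(.010,.019)])
cv2.imwrite("pics/g3.png",cv2.resize(a[60:330,100:420,::-1],None,fx=2,fy=2))
E
```

```text
clock: 17.3
position: [0.4288, -0.2244, 0.0209]
eef_rot: [3.14, 0.002, 1.697]
contact_force: [0.3, 0.3, -0.2]
opening: 0.0537
gripper_force: 0.0
clock: 17.97
position: [0.4268, -0.2228, 0.1102]
eef_rot: [-3.14, -0.002, 1.697]
contact_force: [1.1, -0.4, -0.1]
opening: 0.0357
gripper_force: 8.0
1834 [ 0.4215 -0.2128] 45.0445 54.9522 0.2381 0.0131
[ 0.4313 -0.2261  0.1171]
```

View pics/g3.png

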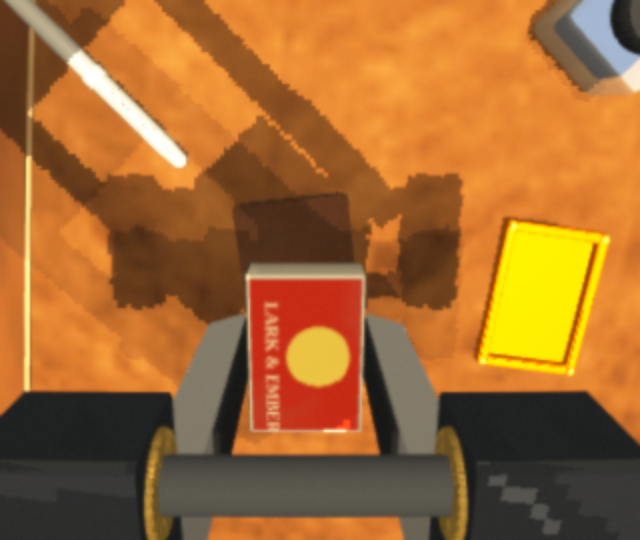

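The match box is held straight at (305,350) in the crop. I'll carry it to tray_c.

```bash
python3 -m handwheel '[0,0.051,0.241,0,0,0,-0.12, 0,0.051,0.241,0,0,0,-0.24, 0,0.051,0.241,0,0,0,-0.36, 0,0.051,0.241,0,0,0,-0.48, 0,0.051,0.241,0,0,0,-0.499, 0,0.051,0.241,0,0,0,-0.499, 0,0.051,0.241,-0.03,0,0,-0.499, 0,0.051,0.241,-0.06,0,0,-0.499]'
python3 -m handwheel '[0,0,0,0,0,0,0, 0,0,0,0,0,0,0, 0,0,0,0,0,0,0, 0,0,0,0,0,0,0, 0,0,0,0,0,0,0, 0,0,0,0,0,0,0, 0,0,0,0,0,0,0, 0,0,0,0,0,0,0]'
python3 -c "
from h import *
read_camera('wrist');print(tcp()[0],state()['eef_rot'])"
```

```text
clock: 18.68
position: [0.4822, 0.0207, 0.0516]
eef_rot: [3.134, -0.003, 1.203]
contact_force: [0.5, -1.4, 0.1]
opening: 0.0357
gripper_force: 8.0
clock: 19.35
position: [0.4793, 0.017, 0.0502]
eef_rot: [3.14, -0.0, 1.197]
contact_force: [-0.2, -0.5, -0.5]
opening: 0.0356
gripper_force: 8.0
[0.47912971 0.01711909 0.0500134 ] [ 3.14081782e+00 -1.92157304e-04  1.19734653e+00]
```

```bash
python3 -m handwheel '[0,0.001,0,-0.025,0,0,0, 0,0.001,0,-0.035,0,0,0, 0,0.001,0,-0.039,0,0,0, 0,0.001,0,-0.039,0,0,0, 0,0.001,0,-0.039,0,0,0, 0,0.001,0,-0.039,0,0,0, 0.52,0.001,0,-0.039,0,0,0, 0.52,0.001,0,-0.039,0,0,0]'
python3 -m handwheel '[0.52,0,0,0,0,0,0, 0.52,0,0,0,0,0,0, 0.52,0,0,0.02,0,0,0, 0.52,0,0,0.06,0,0,0, 0.52,0,0,0.1,0,0,0, 0.52,0,0,0.14,0,0,0, 0.52,0,0,0.14,0,0,0, 0.52,0,0,0.14,0,0,0]'
python3 - <<'E'
from h import *
pile([.4802,.0167],[(.0055,.0115),(.013,.022)],.06)
E
```

```text
clock: 20.07
position: [0.4805, 0.0173, 0.0113]
eef_rot: [3.14, -0.0, 1.198]
contact_force: [0.7, 1.0, 0.2]
opening: 0.0459
gripper_force: 0.0
clock: 20.73
position: [0.4825, 0.017, 0.154]
eef_rot: [3.134, -0.002, 1.198]
contact_force: [0.5, 0.7, -1.0]
opening: 0.0489
gripper_force: 0.0
1037 [0.4806 0.0174] 66.0063 81.7146 1.1969 0.0077
1548 [0.4815 0.0167] 35.9819 53.3981 1.2042 0.0167
[0.4804 0.0173 0.1515]
```

The match box measures flat and centred in tray_c. The card case is last.

```bash
python3 -m handwheel '[1,-0.053,-0.254,0,0,0,0.12, 1,-0.053,-0.254,0,0,0,0.24, 1,-0.053,-0.254,0,0,0,0.36, 1,-0.053,-0.254,0,0,0,0.48, 1,-0.053,-0.254,0,0,0,0.6, 1,-0.053,-0.254,0,0,0,0.611, 1,-0.053,-0.254,0,0,0,0.611, 1,-0.053,-0.254,0,0,0,0.611]'
python3 -m handwheel '[1,0,0,0,0,0,0, 1,0,0,0,0,0,0, 1,0,0,0,0,0,0, 1,0,0,0,0,0,0, 1,0,0,0,0,0,0, 1,0,0,0,0,0,0, 1,0,0,0,0,0,0, 1,0,0,0,0,0,0]'
python3 -c "
from h import *
pile([.4275,-.237],[(.010,.019)])
print(state()['eef_rot'])"
```

```text
clock: 21.45
position: [0.4243, -0.2418, 0.1485]
eef_rot: [-3.138, 0.0, 1.802]
contact_force: [-0.2, -0.1, 0.6]
opening: 0.0935
gripper_force: 0.0
clock: 22.12
position: [0.4271, -0.2362, 0.1507]
eef_rot: [3.141, 0.0, 1.81]
contact_force: [-0.2, 0.3, 0.6]
opening: 0.0938
gripper_force: 0.0
4179 [ 0.4273 -0.2367] 55.1345 94.4092 1.8086 0.0131
[ 0.427  -0.2364  0.1507]
[3.14140659e+00 2.80415629e-04 1.80942997e+00]
```

```bash
python3 -m handwheel '[1,0,0,-0.04,0,0,0, 1,0,0,-0.08,0,0,0, 1,0,0,-0.11,0,0,0, 1,0,0,-0.13,0,0,0, 1,0,0,-0.139,0,0,0, 1,0,0,-0.1435,0,0,0, 1,0,0,-0.1435,0,0,0, 1,0,0,-0.1435,0,0,0]' 15
python3 -m handwheel '[0,0,0,0,0,0,0, 0,0,0,0,0,0,0, 0,0,0,0,0,0,0, 0,0,0,0,0,0,0, 0,0,0,0,0,0,0, 0,0,0,0,0,0,0, 0,0,0,0,0,0,0, 0,0,0,0,0,0,0]'
python3 -m handwheel '[0,0,0,0.01,0,0,0, 0,0,0,0.02,0,0,0, 0,0,0,0.04,0,0,0, 0,0,0,0.06,0,0,0, 0,0,0,0.09,0,0,0, 0,0,0,0.12,0,0,0, 0,0,0,0.12,0,0,0, 0,0,0,0.12,0,0,0]'
python3 - <<'E'
from h import *
a=pile([.4275,-.237],[(-.01,.01)])
cv2.imwrite("pics/g4.png",cv2.resize(a[60:330,100:420,::-1],None,fx=2,fy=2))
E
```

```text
clock: 22.83
position: [0.4279, -0.2375, 0.0083]
eef_rot: [3.14, 0.002, 1.809]
contact_force: [0.4, 0.0, -0.5]
opening: 0.0938
gripper_force: 0.0
clock: 23.5
position: [0.4268, -0.2367, 0.0072]
eef_rot: [-3.141, 0.0, 1.809]
contact_force: [-0.7, 0.6, 3.0]
opening: 0.0544
gripper_force: 15.0
clock: 24.17
position: [0.4286, -0.238, 0.1301]
eef_rot: [3.138, 0.005, 1.809]
contact_force: [-0.3, 0.1, -1.3]
opening: 0.0546
gripper_force: 15.0
8538 [ 0.423  -0.2184] 120.9124 159.6125 0.2449 -0.0007
[ 0.4272 -0.2368  0.128 ]
```

View pics/g4.png

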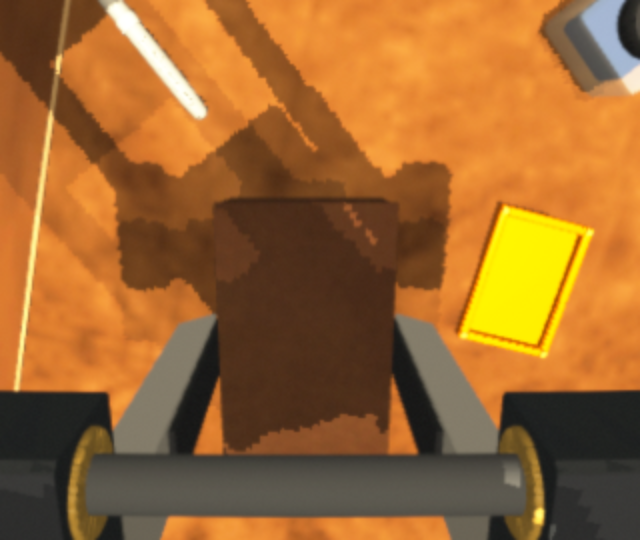

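The card case is held square at (305,320) in the crop. I'll carry it well above the ink bottle to tray_d.

```bash
python3 -m handwheel '[0,0.02,0.03,0.02,0,0,-0.1, 0,0.05,0.056,0.02,0,0,-0.2, 0,0.075,0.084,0.02,0,0,-0.3, 0,0.102,0.115,0.02,0,0,-0.321, 0,0.129,0.145,0.02,0,0,-0.321, 0,0.156,0.175,0.02,0,0,-0.321, 0,0.183,0.206,0.02,0,0,-0.321, 0,0.2,0.225,0.02,0,0,-0.321]'
python3 -m handwheel '[0,0.016,0.018,0,0,0,0, 0,0.016,0.018,-0.03,0,0,0, 0,0.016,0.018,-0.06,0,0,0, 0,0.016,0.018,-0.09,0,0,0, 0,0.016,0.018,-0.1,0,0,0, 0,0.016,0.018,-0.1,0,0,0, 0,0.016,0.018,-0.1,0,0,0, 0,0.016,0.018,-0.1,0,0,0]'
python3 -c "
from h import *
[read_camera('wrist') for i in range(3)];print(tcp()[0],state()['eef_rot'])"
```

```text
clock: 24.88
position: [0.6272, -0.008, 0.1445]
eef_rot: [-3.138, -0.002, 1.49]
contact_force: [-0.2, -1.4, -0.8]
opening: 0.0547
gripper_force: 15.0
clock: 25.55
position: [0.6442, 0.006, 0.0487]
eef_rot: [3.139, 0.0, 1.487]
contact_force: [-0.0, 0.0, -0.1]
opening: 0.0546
gripper_force: 15.0
[0.64467755 0.0060147  0.04956004] [3.13728953e+00 1.49823443e-04 1.48755200e+00]
```

```bash
python3 -m handwheel '[0,-0.001,0,-0.02,0,0,0, 0,-0.001,0,-0.03,0,0,0, 0,-0.001,0,-0.035,0,0,0, 0,-0.001,0,-0.037,0,0,0, 0,-0.001,0,-0.037,0,0,0, 0,-0.001,0,-0.037,0,0,0, 0.72,-0.001,0,-0.037,0,0,0, 0.72,-0.001,0,-0.037,0,0,0]'
python3 -m handwheel '[0.72,0,0,0,0,0,0, 0.72,0,0,0,0,0,0, 0.72,0,0,0.02,0,0,0, 0.72,0,0,0.06,0,0,0, 0.72,0,0,0.1,0,0,0, 0.72,0,0,0.14,0,0,0, 0.72,0,0,0.16,0,0,0, 0.72,0,0,0.16,0,0,0]'
python3 - <<'E'
from h import *
for i in range(6): read_camera("top")
a=pile([.643,.0064],[(.0055,.0115),(.013,.022)],.08)
t,_=read_camera("top")
cv2.imwrite("pics/end.png",np.vstack([a[:,:,::-1][:300],cv2.resize(t[120:270,100:356,::-1],(512,300))]))
E
```

```text
clock: 26.37
position: [0.6424, 0.0063, 0.0106]
eef_rot: [3.14, 0.0, 1.488]
contact_force: [-0.3, 0.2, -0.6]
opening: 0.0648
gripper_force: 0.0
clock: 27.03
position: [0.6465, 0.0059, 0.1781]
eef_rot: [3.128, 0.001, 1.488]
contact_force: [1.3, -0.2, 0.6]
opening: 0.0677
gripper_force: 0.0
1405 [0.6436 0.0063] 85.106 123.9004 1.49 0.0077
3881 [0.6437 0.0063] 55.128 94.3714 1.4826 0.0161
[0.6403 0.0065 0.1673]
```

View pics/end.png

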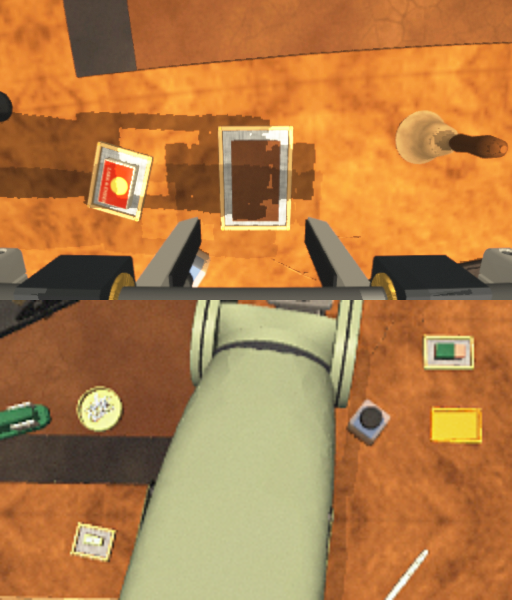

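The combined picture shows all four pieces flat and centred in their trays: case (255,178), match box (118,185), eraser (448,352) and sharpener (93,541). The ink bottle is upright at (370,420), so I'm handing in.

```bash
python3 -c "
from rig import *
print(job_done())"
```

```text
the job is handed in; nothing more can be done
None
```

All four pieces are in their own trays, flat, centred and lengthways by camera measurement; the ink bottle was left standing untouched. I handed the job in after about 27 s of the 115 s allowed, and no verdict came back.

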